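# Wind the drinks warmer's timer and snap its vent cap home

### The arm

A 6-joint arm with a two-finger parallel gripper is mounted at the origin on the work surface. World frame = base frame: x ahead of the robot, y to its left, z up, the work surface at z = 0. Lengths are in m, angles in rad, forces in N, time in s.
With the tool pointing down it reaches from about 0.25 to 0.775 m from the base axis. Payload 4 kg.
Tool frame: the origin (TCP) lies midway between the tips of the shut fingers; the grasp point (between the pads) lies 19 mm behind it; y points along the fingers, x is the direction in which the jaws open and shut, and the axes are right-handed (so a half turn about y gives the same grasp; the last joint's range is limited). The gripper opens to 94 mm and grips with 3 to 60 N. Pads are 16 mm wide; open, the fingers measure 119 mm over their backs; the gripper's body (75 mm by 177 mm) begins 78 mm behind the grasp point.
Start: joints at [-1.353, 0.087, 1.371, -0, 1.684, -0.103], TCP at [0.173, -0.522, 0.206] pointing down, gripper open.
Joint ranges: [-3.1, 3.1], [-0.76, 2.03], [0.27, 2.55], [-1.08, 4.22], [0.17, 2.65], [-2.57, 2.57]. Speed limits (rad/s): [2.79, 2.79, 3.14, 3.14, 3.14, 3.14].

### API

Orientations are given as [roll, pitch, yaw] about the fixed x, y, z axes, in that order (R = Rz(yaw) Ry(pitch) Rx(roll)).
In Python, from bench import robot gives the robot as it stands.
- The arm moves only by the shell command python3 -m creep 'ROWS'. ROWS is JSON, a list of rows, each a list of 7 numbers: the shift along the tool's x, y, z in mm, then the turn, a rotation vector about the tool's x, y, z in degrees, then the closure in counts, from 0 (fully open) to 255 (shut). A call has 1 to 5 rows; each row is the pose to reach, as a shift and turn from the pose commanded when the call began, along the tool's axes at that moment; what a row does not reach only later rows make up. A row lasts 1/8 s, in which the tool goes at most 62.5 mm and 10.7 degrees, less where a joint would pass 70% of its speed; a pose out of reach is approached as far as the arm can. A call with a gripper value outside its range is refused whole. The fingers move at their own pace and stop on an object; the grip force is fixed at half the most. Time passes only in rows, so rows that repeat a pose let the fingers close. It gives the time, the measured TCP pose, the force and the opening at its end, in the units of the state.
- robot.get_obs(): the state, without advancing time (a new reading comes with each control period).
- robot.snapshot(name): name is "scene" or "top" or "wrist"; returns a dict with "color" (400x640x3 uint8, blue, green, red), "fx", "fy", "cx", "cy" (pixels), "world_from_camera" (4x4, takes a point from camera to world coordinates); the wrist camera has in their place "mount" (4x4, takes a point from camera to tool coordinates, whose origin is the TCP and whose axes are the tool frame's). Camera axes: x right, y down, z forward; pixel columns grow to the right and rows downward; lengths in m; the calibration is good to about 2 mm. The wrist camera is an equidistant fisheye: a pixel r from the principal point sees the ray r / f radians off the axis. A picture is of the moment at which its call begins: read the wrist's pose just before it. There is no depth.
- robot.close_job(): hands the job in, once; it reports no verdict.
Trained networks look in the newest picture that a camera, given by its name, has taken for a name from the list of things; names that differ only in an ending like _2 or _b are one class to them, and where a whole thing is asked for, a point or a joint stands for the part that bears it (a point fixed in the world has none). Each returns a list of dicts, best first, with "p" (0 to 1); they miss things now and then, are a little off and sometimes report something else, mostly with a low value. They report only what shows in the picture. A call takes as long as a camera call. They do not tell look-alikes from the thing itself.
- robot.spot_in(name, camera): "point" ([x, y, z] in m, in world coordinates, good to about 4 mm: the middle of the surface that is visible of it).
- robot.landmark_of(name, camera): "point" ([x, y, z] in m, in world coordinates, good to about 4 mm: a listed point, or the origin of a listed thing).
The state is a dict: "time": time; "joint_positions": joint angles; "qvel": joint speeds; "joint_torque": joint torques, N m; "tool_pos": TCP position; "ee_rot": TCP orientation; "wrist_force": force on the tool from outside, world axes, zero at the start; "wrist_torque": the same for the moment, N m; "width": finger opening in m.
Only numpy, scipy, OpenCV 4.12 (cv2) and the standard library are available. Lean on these libraries where they do the work, as an engineer would, in place of code of your own. Each camera call takes 0.05 s, during which the arm holds its last target.

### The job

Get the drinks warmer ready for its keep-warm run: first wind the sprung timer key on its deck clockwise all the way to its stop, taking as many partial turns as it needs, then pick up the knobbed snap cap from the tray and press it onto the warmer's vent stud. Keep pressing after the click until the cap sits fully home on its springy gasket, and finish while still holding it pressed down there: do not let go. Leave the other things on the counter where they are.

Things in the scene. Friction and masses are not known exactly. Their poses are not given: they have to be found in the camera images.
- warmer: The drinks warmer, fixed to the counter: a white box 172 (x) x 252 (y) x 150 mm high with a flat steel deck on top; a small tap and a round gauge on its front (-x) face. Origin at the centre of its underside, z up. It stands left or right of the middle of the counter, at any small yaw. On the deck's middle line, in the warmer's frame, the vent stud is at y = -60 mm and the timer key at y = +60 mm.
- key_grip (a point): Point on the axis of the steel timer key, 38 mm above the deck, at the height to grip. The key is an upright flat blade 36 mm long (along this point's x axis), 10 mm thick (y axis) and 38 mm high, reaching from 14 to 52 mm above the deck, on a 12 mm round post that turns about the vertical.
- timer_key (a joint): Angle of the timer key in rad, growing as it is wound clockwise seen from above; 0 is run down, the stop is at 2.6. It starts between 0 and 0.4, so it needs more than one grasp. It takes 0.10 to 0.15 N m to turn and stays where it is let go.
- stud_base (a point): On the vent stud's axis at deck height (z up). Upright steel pin 24 mm in diameter, 24 mm high, the last 4 mm tapered to 16 mm. Four sprung nubs stand 3 mm out of its side, 14 mm above the deck; they give way at 7 to 10 N when the cap's lip is pushed over them, then snap out above the lip. Round its foot is the gasket, a black ring 38 mm wide, top 8 mm above the deck, over a 3 mm steel flange.
- gasket (a joint): How far the sprung gasket ring is pressed down, in m: 0 free, 0.005 fully down (level with the flange, the cap's rim then 3 mm above the deck, a hard stop). About 1.2 N at 0, 7 N fully down. A push of about 10 N after the click holds the cap fully home; a clicked cap that is not pressed is lifted again until the gasket reads about 0.001.
- cap_grip (a point): On the snap cap's axis, 47 mm above its lower rim, at the height to grip its knob; z up along the axis. Black plastic, 50 to 100 g: round skirt 42 mm in diameter, 26 mm high, open below; on top a round knob 20 mm in diameter, 26 to 56 mm above the rim. Inside the rim a lip 4 mm high leaves a 26 mm opening. It starts upright on the tray, in the half away from the pot lid and small cup.
- tray: Flat aluminium tray, 200 x 260 x 12 mm, fixed to the counter on the side that the warmer is not. Origin at the centre of its underside; the cap stands on its top, 12 mm above the counter.
- pot_lid: Bystander on the tray: a low wide black pot lid 60 mm in diameter, 27 mm high with a small knob. Origin at the centre of its underside.
- tasting_cup: Bystander on the tray: a white china cup 48 mm in diameter, 45 mm high, open above. Origin at the centre of its underside.
- spoon: Bystander: a steel spoon 170 mm long lying on the counter in the middle, between tray and warmer. Origin about half-way along it.
- pitcher: Bystander at the back of the counter: a steel pitcher 84 mm in diameter, 150 mm high, with a handle. Origin at the centre of its underside.
- paper_cup: Bystander at the back: a brown paper cup 72 mm in diameter, 85 mm high. Origin at the centre of its underside.
- paper_cup2: Bystander at the back: another such cup.
- syrup_jar: Bystander at the back: a closed jar 68 mm in diameter, 120 mm high. Origin at the centre of its underside.
Not all that is in view belongs to the job. What is shaped like the part that bears cap_grip but blue or pink is not meant.

How it is judged:
On the way, in this order (a step that is already met when the one before it is completed fails the run):
1. the timer key is wound to its stop while the cap is still off the stud (value of joint timer_key above 2.4 rad and horizontal distance between cap_grip and stud_base above 0.05 m), for 0.2 s.
2. the cap has clicked: it is on the stud with its lip below the nubs (horizontal distance between cap_grip and stud_base below 0.006 m and angle between cap_grip's own z axis and vertical below 0.1 rad and z of cap_grip in the frame of stud_base below 0.0548 m and value of joint timer_key above 2.4 rad), for 0.2 s.
At the end, for the whole second after the job is handed in: The timer key stands past 2.4 rad (stop 2.6); the cap is upright (within 0.1 rad) and centred (within 6 mm) on the stud with its rim less than 5.5 mm above the deck, the gasket is held pressed down by more than 3 mm of its 5 mm, the fingers press on the cap with more than 2 N and the cap is at rest (value of joint timer_key above 2.4 rad and horizontal distance between cap_grip and stud_base below 0.006 m and angle between cap_grip's own z axis and vertical below 0.1 rad and z of cap_grip in the frame of stud_base below 0.0525 m and value of joint gasket above 0.003 m and contact force between the fingers and cap above 2 N and linear speed of cap below 0.02 m/s); the arm keeps its last pose, push and grip.
It fails at once if a bystander is moved by more than 40 mm (distance of any of pot_lid, tasting_cup, spoon, pitcher, paper_cup, paper_cup2, syrup_jar from where it was at the start of the episode above 0.04 m).
It also fails if it takes over 64 s, if anything falls off the work surface, if the arm or the gripper's body presses on something with over 40 N, if the wrist force passes 120 N, or if a joint passes its speed limit or range.

## Working session

There is one attempt and no reset: what is moved stays moved. The work goes in short steps, Python scripts to look and compute and a shell command to move; the robot and the scene stay as the last step left them, time stands still between calls to the robot, and variables do not carry over. Pictures are saved under pics/ and viewed, and the job is handed in when it is done.

```bash
ls; mkdir -p pics; cat > h.py <<'E'
import numpy as np, cv2
from bench import robot
def shot(n,f):
    s=robot.snapshot(n); cv2.imwrite('pics/'+f,s['color']); return s
E
python3 - <<'E'
from h import *
print(robot.get_obs())
for c in ['scene','top','wrist']:
    s=shot(c,c+'0.png')
    for n in ['warmer','key_grip','stud_base','cap_grip','tray','pot_lid','tasting_cup']:
        r=robot.landmark_of(n,c); print(c,n,[(np.round(d['point'],4).tolist(),round(d['p'],2)) for d in r[:4]])
print(robot.get_obs()['time'])
E
```

```text
pics
{'time': 0.0, 'joint_positions': array([-1.35304865e+00,  8.79439144e-02,  1.37226021e+00,  6.04106624e-06,
        1.68359258e+00, -1.03096561e-01]), 'qvel': array([ 0.00022537,  0.00058052, -0.00152912,  0.00037594, -0.00147991,
       -0.0003613 ]), 'joint_torque': array([-1.28600463e-03, -3.40184104e+01, -3.02425361e+01,  7.17769540e-02,
        3.31185828e-02, -1.60821328e-04]), 'tool_pos': array([ 0.17333162, -0.52139059,  0.20430722]), 'ee_rot': array([-1.57056353,  0.00219173, -1.24995116]), 'wrist_force': array([ 0.01456391, -0.29759991,  0.17205024]), 'wrist_torque': array([-0.00135104, -0.0403363 ,  0.01446527]), 'width': 0.09388721067174069}
scene warmer [([0.5535, -0.2566, -0.0008], 0.7)]
scene key_grip [([0.5293, -0.1955, 0.1905], 0.63)]
scene stud_base [([0.5701, -0.3127, 0.1468], 0.61)]
scene cap_grip [([0.5015, 0.4423, 0.0463], 0.95), ([0.6684, 0.2438, 0.0473], 0.87), ([0.311, 0.2461, 0.0446], 0.78)]
scene tray [([0.4897, 0.2245, -0.0028], 0.57)]
scene pot_lid [([0.4072, 0.1482, 0.0125], 0.59)]
scene tasting_cup [([0.5216, 0.1171, 0.0108], 0.69), ([0.8015, 0.0383, 0.0024], 0.66)]
top warmer [([0.7958, 0.043, 0.002], 0.24)]
top key_grip [([0.5316, -0.2008, 0.1857], 0.38)]
top stud_base [([0.567, -0.3113, 0.1472], 0.9)]
top cap_grip [([0.31, 0.2419, 0.0471], 0.55), ([0.6717, 0.2451, 0.0477], 0.53), ([0.471, 0.2766, 0.0599], 0.52), ([0.4977, 0.4398, 0.047], 0.52)]
top tray [([0.4901, 0.2256, 0.0005], 0.56)]
top pot_lid [([0.4067, 0.1509, 0.01], 0.88)]
top tasting_cup [([0.5199, 0.1168, 0.0138], 0.63)]
wrist warmer []
wrist key_grip []
wrist stud_base []
wrist cap_grip []
wrist tray []
wrist pot_lid []
wrist tasting_cup []
1.2
```

View pics/top0.png

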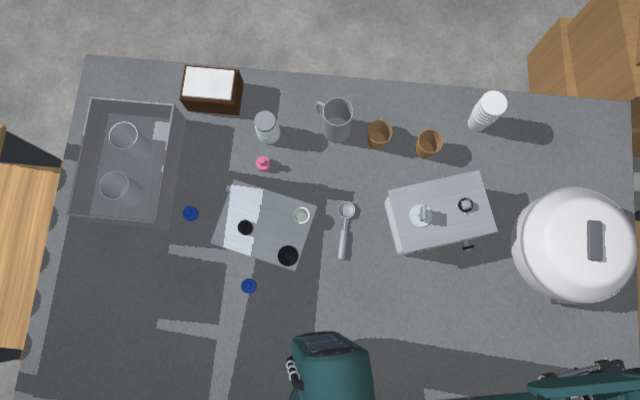

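View pics/scene0.png

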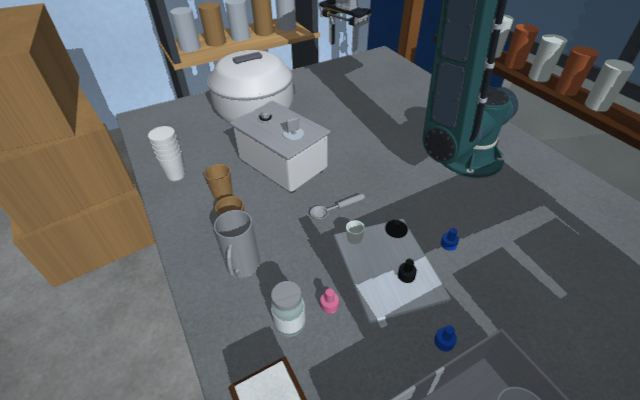

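View pics/wrist0.png

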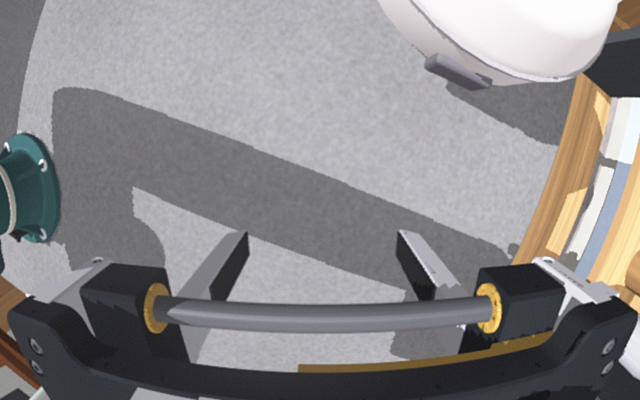

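```bash
python3 - <<'E'
import cv2,numpy as np
a=cv2.imread('pics/top0.png');b=cv2.imread('pics/scene0.png')
A=cv2.resize(a[165:260,375:505],None,fx=3,fy=3,interpolation=2)
B=cv2.resize(b[95:195,225:335],None,fx=3,fy=3,interpolation=2)
C=cv2.resize(a[195:275,180:320],None,fx=2.5,fy=2.5,interpolation=2)
D=np.zeros((600,740,3),np.uint8);D[:285,:390]=A;D[:300,400:730]=B;D[300:500,:350]=C
cv2.imwrite('pics/crop0.png',D)
from bench import robot
s=robot.snapshot('wrist');print({k:v for k,v in s.items() if k!='color'})
s=robot.snapshot('top');print({k:v for k,v in s.items() if k!='color'})
s=robot.snapshot('scene');print({k:v for k,v in s.items() if k!='color'})
E
```

```text
{'fx': 309.70691628693146, 'fy': 309.70691628693146, 'cx': 322.19184591432344, 'cy': 202.37431394604766, 'mount': array([[ 9.99999312e-01,  9.67718041e-04, -6.62290410e-04,
         4.32947573e-04],
       [ 8.87666215e-04, -2.55633161e-01,  9.66773448e-01,
        -1.79053759e-01],
       [ 7.66260715e-04, -9.66773371e-01, -2.55633845e-01,
         7.45795862e-02],
       [ 0.00000000e+00,  0.00000000e+00,  0.00000000e+00,
         1.00000000e+00]])}
{'fx': 488.1826062712846, 'fy': 488.1826062712846, 'cx': 321.3029691827943, 'cy': 195.94357721067044, 'world_from_camera': array([[ 0.09438424, -0.97495684,  0.20137222,  0.29892411],
       [-0.99553331, -0.09197709,  0.02129871,  0.03462921],
       [-0.00224369, -0.20248302, -0.9792832 ,  1.40885173],
       [ 0.        ,  0.        ,  0.        ,  1.        ]])}
{'fx': 383.86078070364624, 'fy': 383.86078070364624, 'cx': 321.88209484376813, 'cy': 198.72089660606315, 'world_from_camera': array([[-0.87469002,  0.34464916, -0.34078486,  0.89726125],
       [ 0.48463438,  0.61198195, -0.62498608,  0.63616849],
       [-0.00684675, -0.71182515, -0.70232334,  0.78473509],
       [ 0.        ,  0.        ,  0.        ,  1.        ]])}
```

View pics/crop0.png

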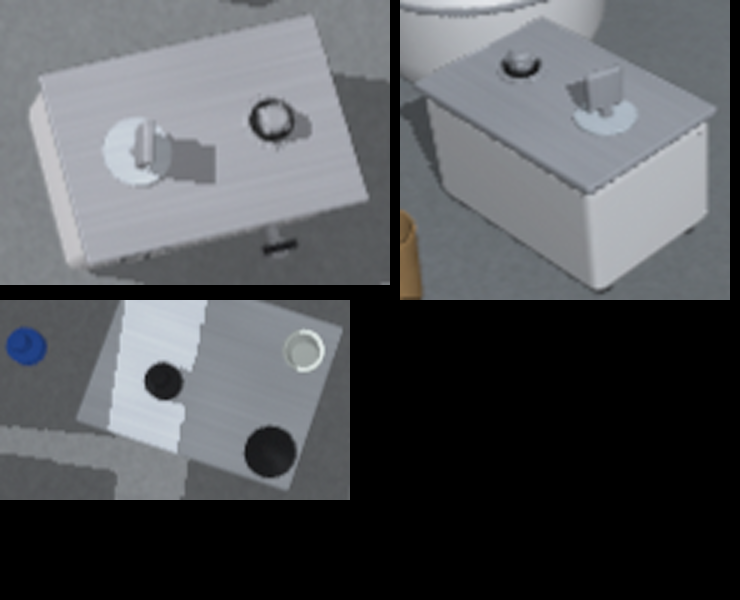

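```bash
cat >> h.py <<'E'
from scipy.spatial.transform import Rotation as Ro
def pose():
    o=robot.get_obs(); return np.array(o['tool_pos']),Ro.from_euler('xyz',o['ee_rot']),o
def plan(p,yawdeg):
    """remaining shift in tool axes (mm) & turn (deg) to reach TCP p, pointing down with yaw"""
    t,R,o=pose()
    sh=R.inv().apply(np.array(p)-t)*1000
    W=Ro.from_euler('xyz',[-90,0,yawdeg],degrees=True)
    rv=np.degrees((R.inv()*W).as_rotvec())
    print('shift',np.round(sh,1),'turn',np.round(rv,1),'yaw now',round(np.degrees(o['ee_rot'][2]),1))
def wray(s,R,t,u,v):
    x=(u-s['cx'])/s['fx'];y=(v-s['cy'])/s['fy'];r=np.hypot(x,y)
    d=np.array([np.sin(r)*x/r,np.sin(r)*y/r,np.cos(r)]) if r>0 else np.array([0,0,1.])
    M=s['mount']; return t+R.apply(M[:3,3]),R.apply(M[:3,:3]@d)
def wproj(s,R,t,P):
    M=s['mount'];q=M[:3,:3].T@(R.inv().apply(np.array(P)-t)-M[:3,3])
    a=np.hypot(q[0],q[1]);th=np.arctan2(a,q[2]);return s['cx']+s['fx']*th*q[0]/a,s['cy']+s['fy']*th*q[1]/a
def pray(s,u,v):
    M=s['world_from_camera'];d=np.array([(u-s['cx'])/s['fx'],(v-s['cy'])/s['fy'],1.]);return M[:3,3],M[:3,:3]@d
def atz(ray,z):
    c,d=ray; return c+d*(z-c[2])/d[2]
def tri(rays):
    A=np.zeros((3,3));b=np.zeros(3)
    for c,d in rays:
        d=d/np.linalg.norm(d);P=np.eye(3)-np.outer(d,d);A+=P;b+=P@c
    x=np.linalg.solve(A,b)
    return x,[np.linalg.norm(np.cross(x-c,d/np.linalg.norm(d))) for c,d in rays]
E
python3 -c "
from h import *
plan([.3,-.4,.36],-22);plan([.53,-.2,.34],88)"
python3 -m creep '[[0,-60,0,0,-10,0,0],[0,-110,0,0,-20,0,0],[0,-150,0,0,-30,0,0]]'
python3 -c "
from h import *
plan([.53,-.2,.34],88)"
```

```text
shift [ -75.8 -154.5  158.6] turn [  0.  -49.6   0. ] yaw now -71.6
shift [-193.1 -134.5  439.9] turn [   0.  -159.6    0. ] yaw now -71.6
time: 1.72
tool_pos: [0.1734, -0.522, 0.3581]
ee_rot: [-1.572, -0.002, -0.721]
wrist_force: [0.0, -0.1, 0.1]
width: 0.0938
shift [ 55.4  17.5 477.2] turn [   0.2 -129.3   -0. ] yaw now -41.3
```

```bash

python3 -m creep '[[7,2,60,0,-10,0,0],[14,4,120,0,-20,0,0],[21,6,180,0,-30,0,0],[28,8,240,0,-40,0,0],[35,10,300,0,-50,0,0]]'
python3 -c "
from h import *
plan([.53,-.2,.34],88)"
```

```text
time: 2.35
tool_pos: [0.4, -0.3195, 0.3456]
ee_rot: [-1.572, -0.0, 0.152]
wrist_force: [0.4, -0.3, 0.3]
width: 0.094
shift [146.5   5.6  98.5] turn [  0.1 -79.3  -0. ] yaw now 8.7
```

```bash

python3 -m creep '[[30,1,20,0,-10,0,0],[60,2,40,0,-20,0,0],[90,3,60,0,-30,0,0],[120,4,80,0,-40,0,0],[146,5,98,0,-50,0,0]]'
python3 -m creep '[[0,0,0,0,-10,0,0],[0,0,0,0,-20,0,0],[0,0,0,0,-29,0,0],[0,0,0,0,-29,0,0]]'
python3 - <<'E'
from h import *
plan([.53,-.2,.34],88)
t,R,o=pose()
s=shot('wrist','w1.png')
for n in ['key_grip','stud_base']:
    print(n,[(np.round(d['point'],4).tolist(),round(d['p'],2)) for d in robot.landmark_of(n,'wrist')[:3]])
for P in ([.530,-.198,.188],[.568,-.312,.150]): print(wproj(s,R,t,P))
E
```

```text
time: 2.98
tool_pos: [0.5299, -0.2017, 0.3404]
ee_rot: [-1.571, 0.0, 1.025]
wrist_force: [-0.1, 0.1, -0.2]
width: 0.0937
time: 3.48
tool_pos: [0.529, -0.2027, 0.3404]
ee_rot: [-1.571, 0.0, 1.523]
wrist_force: [-0.3, 0.1, 0.1]
width: 0.0942
shift [ 2.7  0.4 -0.8] turn [-0.  -0.7 -0. ] yaw now 87.3
key_grip [([0.5317, -0.1994, 0.188], 0.7)]
stud_base [([0.567, -0.3122, 0.1509], 0.85), ([0.5493, -0.257, -0.0], 0.61)]
(np.float64(326.4134564106459), np.float64(190.73048640823743))
(np.float64(238.3870021936099), np.float64(217.48522571646552))
```

View pics/w1.png

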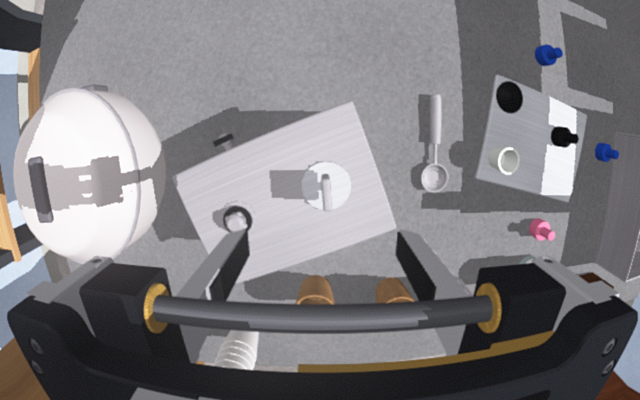

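```bash
python3 - <<'E'
import cv2,numpy as np
a=cv2.imread('pics/w1.png')
cv2.imwrite('pics/w1c.png',np.hstack([cv2.resize(a[155:225,285:365],None,fx=5,fy=5,interpolation=2),cv2.resize(a[185:255,200:270],None,fx=5,fy=5,interpolation=2)]))
E
```

```text
(no output)
```

View pics/w1c.png

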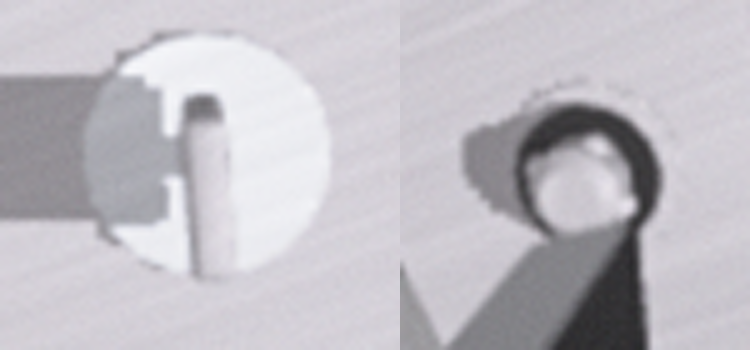

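```bash
python3 - <<'E'
from h import *
t,R,o=pose()
s=robot.snapshot('wrist')
def W(u,v,z): return atz(wray(s,R,t,u,v),z)
a=W(285+205/5,155+121/5,.202);b=W(285+218/5,155+276/5,.202)
d=b-a;print(a,b,np.linalg.norm(d),np.degrees(np.arctan2(d[1],d[0])),(a+b)/2)
for e in ((187,125,198,276),(222,120,238,268)):
    a=W(285+e[0]/5,155+e[1]/5,.202);b=W(285+e[2]/5,155+e[3]/5,.202);d=b-a;print(np.degrees(np.arctan2(d[1],d[0])),np.linalg.norm(d))
# disc on deck centre
print(W(285+206/5,155+155/5,.15))
# gasket ring at z~.158 centre
print(W(200+(589-400)/5,185+172/5,.158))
s2=robot.snapshot('top')
print('top', [ (np.round(d['point'],4).tolist()) for d in robot.landmark_of('key_grip','top')[:2]])
E
```

```text
[ 0.51451432 -0.1980003   0.202     ] [ 0.54823933 -0.19670416  0.202     ] 0.03374990588154751 2.20092731291286 [ 0.53137682 -0.19735223  0.202     ]
1.420791165732666 0.03285975072535517
3.7048148794533415 0.03226729288993735
[ 0.53263906 -0.19789267  0.15      ]
[ 0.56804045 -0.31075051  0.158     ]
top [[0.7974, 0.0422, 0.0017]]
```

```bash
python3 -c "
from h import *
plan([.5318,-.1975,.25],92)"
```

```text
shift [ 5.4 90.5 -2.6] turn [ 0.  -4.7 -0. ] yaw now 87.3
```

```bash
python3 -m creep '[[3,50,-2,0,-4.7,0,0],[5.4,90.5,-2.6,0,-4.7,0,0],[5.4,90.5,-2.6,0,-4.7,0,0]]'
python3 - <<'E'
from h import *
t,R,o=pose();print(t,np.degrees(o['ee_rot']))
s=shot('wrist','w2.png')
print([(np.round(d['point'],4).tolist(),round(d['p'],2)) for d in robot.landmark_of('key_grip','wrist')[:3]])
u,v=map(int,wproj(s,R,t,[.532,-.1975,.188]));print(u,v)
a=s['color'];v=min(v,330)
cv2.imwrite('pics/w2c.png',cv2.resize(a[v-60:v+60,u-80:u+80],None,fx=5,fy=5,interpolation=2))
E
```

```text
time: 4.15
tool_pos: [0.5299, -0.1964, 0.2455]
ee_rot: [-1.563, -0.004, 1.607]
wrist_force: [0.1, 0.7, 0.4]
width: 0.094
[ 0.52988481 -0.19640989  0.24552872] [-89.53642615  -0.24159886  92.05639411]
[([0.5345, -0.2007, 0.1856], 0.85), ([0.7646, -0.225, -0.0022], 0.34)]
320 218
```

View pics/w2c.png

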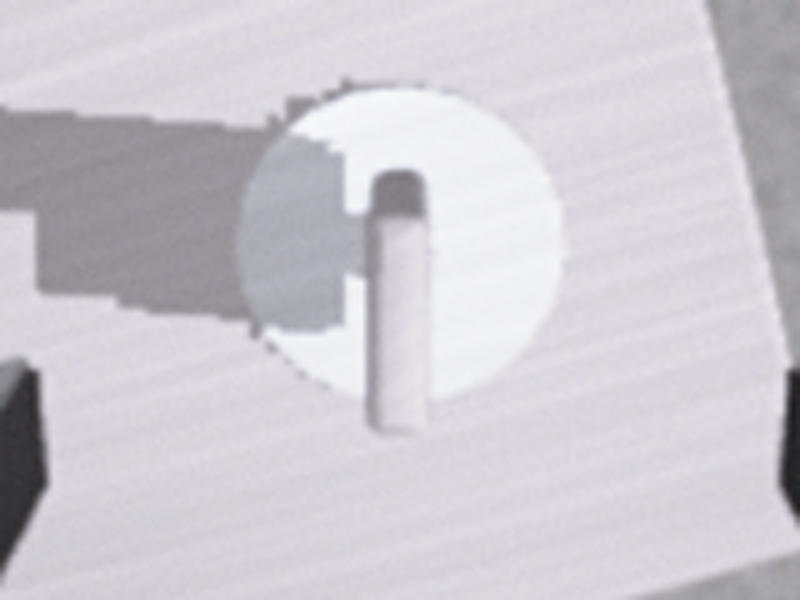

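```bash
python3 - <<'E'
from h import *
t,R,o=pose()
s=robot.snapshot('wrist')
A=wray(s,R,t,240+400/5,158+213/5);B=wray(s,R,t,240+398/5,158+432/5)
# previous view pose
t1=np.array([.529,-.2027,.3404]);R1=Ro.from_euler('xyz',[-1.571,0,1.523])
A1=wray(s,R1,t1,326,179.2);B1=wray(s,R1,t1,328.6,210.2)
print(tri([A,A1]),tri([B,B1]))
a=atz(A,.202);b=atz(B,.202);d=b-a
print(a,b,(a+b)/2,np.linalg.norm(d),np.degrees(np.arctan2(d[1],d[0])))
plan([*((a+b)/2)[:2],.169],92)
E
```

```text
(array([ 0.50663148, -0.19912594,  0.24408351]), [np.float64(0.0009169437249996774), np.float64(0.000916943724999726)]) (array([ 0.53561651, -0.1981945 ,  0.2449924 ]), [np.float64(0.0010983665520513627), np.float64(0.001098366552051311)])
[ 0.51753044 -0.1999432   0.202     ] [ 0.5535387  -0.19901681  0.202     ] [ 0.53553457 -0.19948001  0.202     ] 0.03602017746553219 1.4737326956236179
shift [-1.5 83.6 -2.5] turn [ 0.2  0.1 -0.1] yaw now 92.1
```

```bash
python3 - <<'E'
from h import *
t=np.array([.52988,-.19641,.24553]);R=Ro.from_euler('xyz',[-89.536,-.2416,92.056],degrees=True)
s=robot.snapshot('wrist')
A=wray(s,R,t,240+400/5,158+213/5);B=wray(s,R,t,240+398/5,158+432/5)
t1=np.array([.529,-.2027,.3404]);R1=Ro.from_euler('xyz',[-1.571,0,1.523])
A1=wray(s,R1,t1,326,179.2);B1=wray(s,R1,t1,328.6,210.2)
print(tri([A,A1]),tri([B,B1]))
a=atz(A,.202);b=atz(B,.202);d=b-a
print(a,b,(a+b)/2,np.linalg.norm(d),np.degrees(np.arctan2(d[1],d[0])))
p,q,o=pose();print(p,np.degrees(o['ee_rot']))
E
```

```text
(array([ 0.51782576, -0.19815967,  0.18429149]), [np.float64(0.0002286154626011012), np.float64(0.00022861546260107338)]) (array([ 0.5478303 , -0.19718009,  0.20338907]), [np.float64(0.00044696778542301346), np.float64(0.000446967785423072)])
[ 0.51341149 -0.19851201  0.202     ] [ 0.54840363 -0.19761165  0.202     ] [ 0.53090756 -0.19806183  0.202     ] 0.03500372349443587 1.4739148916780385
[ 0.5329363  -0.19808946  0.25310845] [-90.25931678   0.14701113  92.06210961]
```

```bash
python3 -m creep '[[0,40,0,0,0,0,0],[0,81,0,0,0,0,0],[0,81,0,0,0,0,0],[0,81,0,0,0,0,0]]'
python3 -c "
from h import *
plan([.5315,-.1977,.169],92)
print(pose()[2]['tool_pos'])
shot('wrist','w3.png')"
```

```text
time: 4.85
tool_pos: [0.5332, -0.1982, 0.1721]
ee_rot: [-1.575, 0.002, 1.607]
wrist_force: [0.1, -0.3, 1.0]
width: 0.094
shift [0.6 3.1 1.7] turn [ 0.2  0.1 -0.1] yaw now 92.1
[ 0.53324466 -0.19819612  0.17212011]
```

View pics/w3.png

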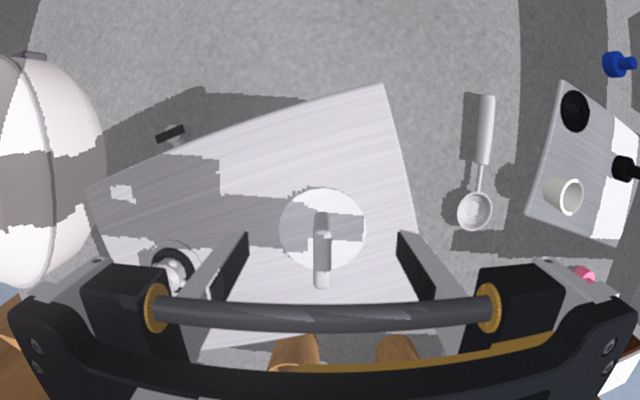

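Blade (322, 250) lies centred between the fingers (247 and 400). I close on it.

```bash
python3 -m creep '[[0.6,3,1.7,0,0,0,255],[0.6,3,1.7,0,0,0,255],[0.6,3,1.7,0,0,0,255],[0.6,3,1.7,0,0,0,255],[0.6,3,1.7,0,0,0,255]]'
```

```text
time: 5.52
tool_pos: [0.5301, -0.1969, 0.1659]
ee_rot: [-1.571, 0.0, 1.607]
wrist_force: [-0.4, 0.7, 0.2]
width: 0.0477
```

```bash
python3 -m creep '[[0,0,0,0,0,0,255],[0,0,0,0,0,0,255],[0,0,0,0,0,0,255],[0,0,0,0,0,0,255],[0,0,0,0,0,0,255]]'; python3 -c "
from h import *
print(pose()[2])"
```

```text
time: 6.15
tool_pos: [0.5302, -0.1984, 0.166]
ee_rot: [-1.571, 0.003, 1.606]
wrist_force: [1.3, -5.2, -1.6]
width: 0.0097
{'time': 6.15, 'joint_positions': array([-0.45674948,  0.13269122,  1.39883025, -0.00238924,  1.60848225,
       -2.06282402]), 'qvel': array([-0.00135804,  0.00066351, -0.00096319,  0.00093024,  0.0013847 ,
        0.00062862]), 'joint_torque': array([  2.84188472, -36.43267035, -29.40159202,   1.40389346,
         0.95063768,  -0.07310616]), 'tool_pos': array([ 0.53017615, -0.19840025,  0.16602166]), 'ee_rot': array([-1.57106904,  0.00285488,  1.60598223]), 'wrist_force': array([ 1.33670101, -5.18120512, -1.56354758]), 'wrist_torque': array([-0.85562328, -0.24392728, -0.1134561 ]), 'width': 0.009700720908575558}
```

```bash
python3 -m creep '[[-1,0,0,0,10,0,255],[-1,0,0,0,20,0,255],[-1,0,0,0,30,0,255],[-1,0,0,0,40,0,255],[-1,0,0,0,40,0,255]]'; python3 -c "
from h import *
o=pose()[2];print(o['wrist_force'],o['wrist_torque'],o['width'])
shot('wrist','w4.png')"
```

```text
time: 6.78
tool_pos: [0.5304, -0.1977, 0.166]
ee_rot: [-1.571, -0.001, 0.911]
wrist_force: [1.7, -0.8, -1.3]
width: 0.01
[ 1.73786983 -0.83783599 -1.29000258] [-0.28039465 -0.37056692 -0.07114841] 0.010012170975454522
```

View pics/w4.png

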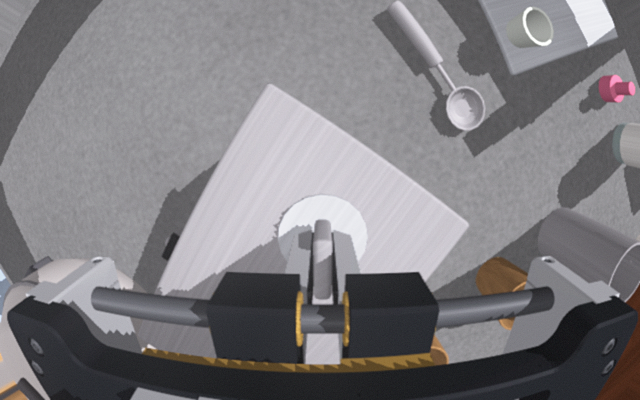

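```bash
python3 -m creep '[[0,0,0,0,10,0,255],[0,0,0,0,20,0,255],[0,0,0,0,30,0,255],[0,0,0,0,40,0,255],[0,0,0,0,50,0,255]]';python3 -m creep '[[0,0,0,0,10,0,255],[0,0,0,0,20,0,255],[0,0,0,0,30,0,255],[0,0,0,0,30,0,255]]'; python3 -c "
from h import *
o=pose()[2];print(o['wrist_force'],o['wrist_torque'],o['width'],o['joint_positions'])
shot('wrist','w5.png')"
```

```text
time: 7.45
tool_pos: [0.5313, -0.1973, 0.166]
ee_rot: [-1.57, -0.003, 0.035]
wrist_force: [3.6, -0.9, -1.9]
width: 0.0099
time: 7.95
tool_pos: [0.5319, -0.1974, 0.166]
ee_rot: [-1.568, -0.003, -0.485]
wrist_force: [5.5, -1.2, -2.2]
width: 0.0097
[ 5.45594655 -1.21425852 -2.2236325 ] [-0.18810902 -0.85027578 -0.04032162] 0.009660812488344385 [-0.45673437  0.13382671  1.39755649  0.00223565  1.60701729  0.02811139]
```

View pics/w5.png

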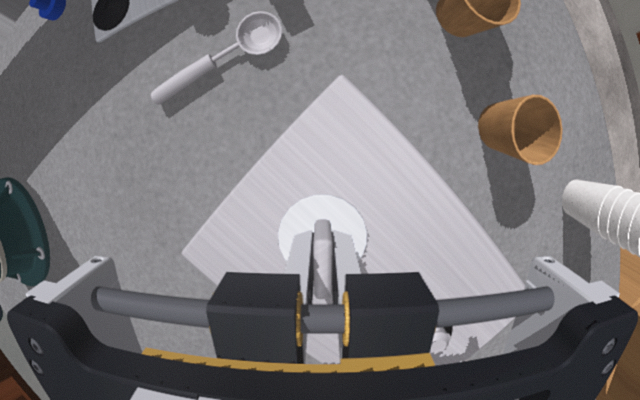

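```bash
python3 -m creep '[[1,0,0,0,8,0,255],[1,0,0,0,16,0,255],[1,0,0,0,16,0,255]]'; python3 -c "
from h import *
o=pose()[2];print(o['wrist_force'],o['wrist_torque'],o['width'],o['joint_torque'][5])"
python3 -m creep '[[0,0,0,0,7,0,255],[0,0,0,0,14,0,255],[0,0,0,0,14,0,255]]'; python3 -c "
from h import *
o=pose()[2];print(o['wrist_force'],o['wrist_torque'],o['width'],o['joint_torque'][5])
shot('wrist','w6.png')"
```

```text
time: 8.38
tool_pos: [0.5321, -0.1976, 0.166]
ee_rot: [-1.568, -0.001, -0.761]
wrist_force: [4.3, -1.0, -1.7]
width: 0.0102
[ 4.26386605 -0.95817926 -1.71083188] [-0.01521406 -0.8068785   0.60299468] 0.010218180802115239 0.8475795574486256
time: 8.75
tool_pos: [0.5321, -0.1975, 0.1661]
ee_rot: [-1.568, -0.0, -1.004]
wrist_force: [4.8, 1.0, -2.1]
width: 0.0138
[ 4.81774618  0.97428782 -2.07875675] [ 0.14225228 -0.96334663  0.94547776] 0.013763872723615638 1.2170463055372238
```

View pics/w6.png

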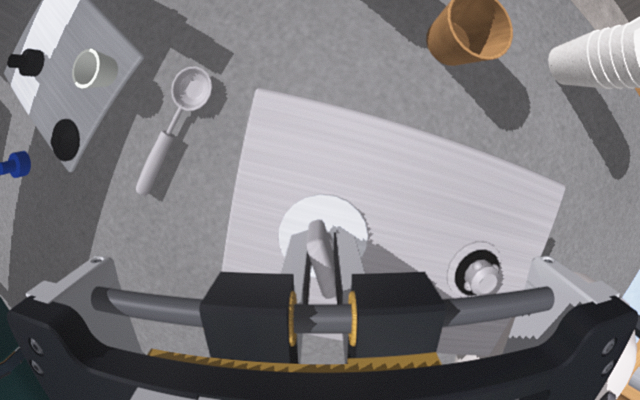

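```bash
python3 -m creep '[[0,0,0,0,0,0,0],[0,0,0,0,0,0,0],[0,0,0,0,0,0,0],[0,0,0,0,0,0,0],[0,0,0,0,0,0,0]]'; python3 -m creep '[[0,-50,0,0,0,0,0],[0,-100,0,0,0,0,0],[0,-150,0,0,0,0,0],[0,-150,0,0,0,0,0]]';  python3 - <<'E'
from h import *
t,R,o=pose();print(o['tool_pos'],o['ee_rot'],o['wrist_force'])
s=shot('wrist','w7.png')
for n in ['stud_base','key_grip']:print([(np.round(d['point'],4).tolist(),round(d['p'],2)) for d in robot.landmark_of(n,'wrist')[:3]])
s=shot('top','t7.png')
A=cv2.resize(s['color'][165:260,375:505],None,fx=5,fy=5,interpolation=2)
cv2.imwrite('pics/t7c.png',A)
plan([.472,.277,.34],-30)
E
```

```text
time: 9.43
tool_pos: [0.5309, -0.1984, 0.1659]
ee_rot: [-1.571, 0.0, -1.011]
wrist_force: [-0.5, -1.4, 0.5]
width: 0.0599
time: 9.93
tool_pos: [0.5324, -0.199, 0.322]
ee_rot: [-1.565, -0.009, -1.011]
wrist_force: [0.6, 0.5, -0.7]
width: 0.0933
[ 0.53244308 -0.1990459   0.3219668 ] [-1.56520608 -0.00925507 -1.01083331] [ 0.56170727  0.45181135 -0.66567979]
[([0.5651, -0.3116, 0.1518], 0.66)]
[([0.5344, -0.1991, 0.1894], 0.86)]
shift [-433.7  -25.3  202.7] turn [  0.1 -27.9  -0.2] yaw now -57.9
```

View pics/w7.png

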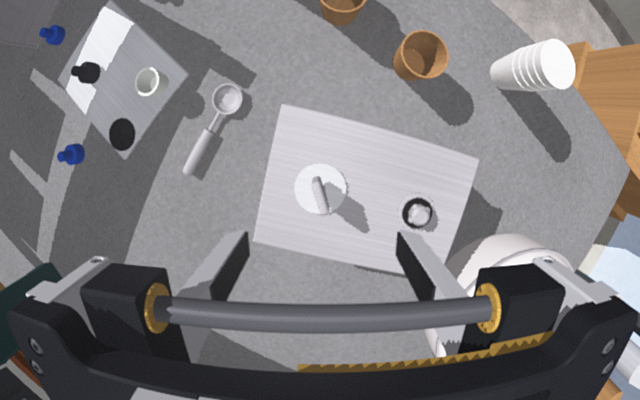

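View pics/t7c.png

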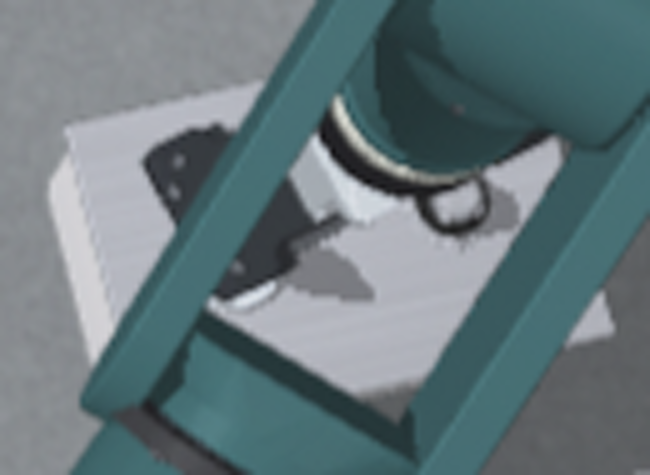

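```bash
python3 - <<'E'
import cv2,numpy as np
a=cv2.imread('pics/w7.png')
cv2.imwrite('pics/w7c.png',np.hstack([cv2.resize(a[155:225,285:355],None,fx=5,fy=5,interpolation=2),cv2.resize(a[180:250,385:455],None,fx=5,fy=5,interpolation=2)]))
E
```

```text
(no output)
```

View pics/w7c.png

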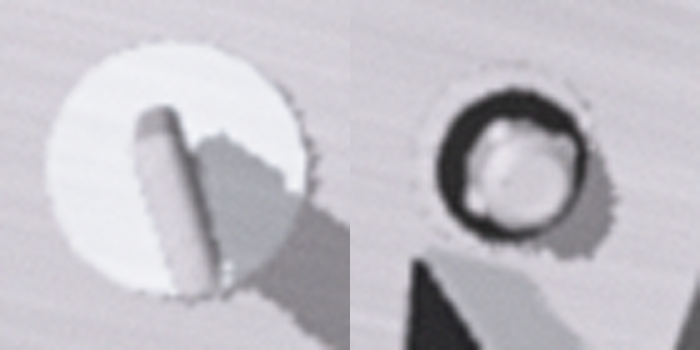

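```bash
python3 - <<'E'
from h import *
t=np.array([.53244,-.19905,.32197]);R=Ro.from_euler('xyz',[-1.56521,-.00926,-1.01083])
s=robot.snapshot('wrist')
W=lambda u,v,z:atz(wray(s,R,t,u,v),z)
a=W(285+157/5,155+138/5,.202);b=W(285+199/5,155+290/5,.202);d=b-a
print(a,b,np.linalg.norm(d),np.degrees(np.arctan2(d[1],d[0])),(a+b)/2)
print('gasket',W(385+(512-350)/5,180+165/5,.158))
print('studtop',W(385+(524-350)/5,180+183/5,.174))
print('disc',W(285+175/5,155+168/5,.15))
E
```

```text
[ 0.54392406 -0.18680345  0.202     ] [ 0.52195572 -0.21043144  0.202     ] 0.03226282084917376 -132.9154321324593 [ 0.53293989 -0.19861745  0.202     ]
gasket [ 0.56980437 -0.31236188  0.158     ]
studtop [ 0.56902851 -0.31034621  0.174     ]
disc [ 0.53141296 -0.19890609  0.15      ]
```

```bash
python3 -m creep '[[-50,0,25,0,-10,0,0],[-100,0,50,0,-20,0,0],[-150,0,75,0,-30,0,0],[-200,0,100,0,-40,0,0],[-250,0,120,0,-50,0,0]]';  python3 - <<'E'
from h import *
plan([.472,.277,.25],0)
E
```

```text
time: 10.8
tool_pos: [0.499, 0.079, 0.3139]
ee_rot: [-1.571, 0.003, -0.132]
wrist_force: [-0.2, 0.1, 0.0]
width: 0.0939
shift [-52.7  64.  192.8] turn [ 0.  -7.6 -0.2] yaw now -7.6
```

```bash
python3 -m creep '[[-13,16,48,0,-7.6,0,0],[-26,32,96,0,-7.6,0,0],[-40,48,146,0,-7.6,0,0],[-53,64,193,0,-7.6,0,0],[-53,64,193,0,-7.6,0,0]]';  python3 -m creep '[[0,0,0,0,0,0,0],[0,0,0,0,0,0,0]]'; python3 - <<'E'
from h import *
t,R,o=pose();print(o['tool_pos'],o['ee_rot'])
np.savez('v8.npz',t=t,e=o['ee_rot'])
s=shot('wrist','w8.png')
for n in ['cap_grip']:print([(np.round(d['point'],4).tolist(),round(d['p'],2)) for d in robot.landmark_of(n,'wrist')[:4]])
E
```

```text
time: 11.42
tool_pos: [0.4717, 0.2777, 0.2478]
ee_rot: [-1.574, 0.007, -0.0]
wrist_force: [0.5, -0.4, -0.2]
width: 0.0939
time: 11.68
tool_pos: [0.4746, 0.2744, 0.2524]
ee_rot: [-1.571, -0.001, -0.007]
wrist_force: [0.5, 0.5, 0.3]
width: 0.094
[0.47458066 0.27442176 0.2523883 ] [-1.57102149e+00 -7.94249457e-04 -7.49764977e-03]
[([0.3091, 0.2479, 0.0485], 0.89), ([0.6669, 0.2487, 0.0479], 0.69)]
```

View pics/w8.png

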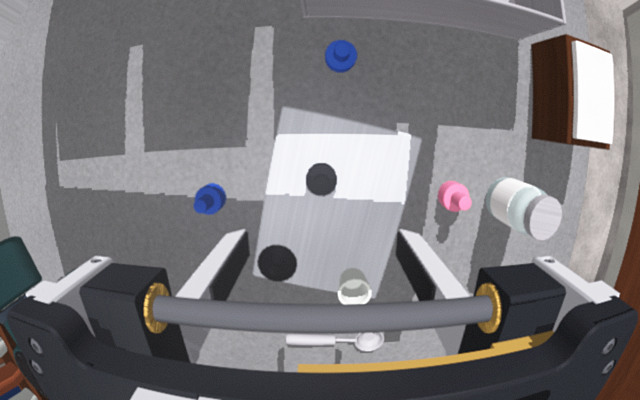

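```bash
python3 - <<'E'
from h import *
a=cv2.imread('pics/w8.png');b=cv2.imread('pics/top0.png');c=cv2.imread('pics/scene0.png')
f=lambda i,x,y,r,k:cv2.resize(i[y-r:y+r,x-r:x+r],(250,250),interpolation=2)
def br(x): return np.clip(x.astype(float)**.6*10,0,255).astype(np.uint8)
cv2.imwrite('pics/w8c.png',br(np.hstack([f(a,321,180,25,5),f(b,245,228,15,5),f(c,407,270,20,5)])))
E
```

```text
(no output)
```

View pics/w8c.png

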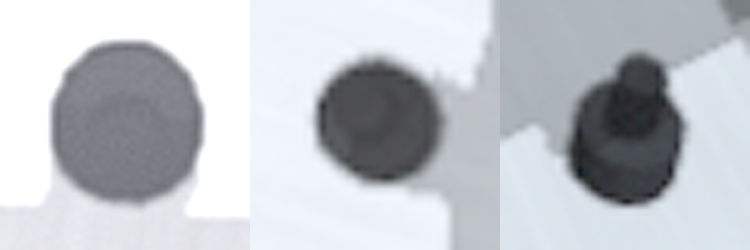

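```bash
python3 - <<'E'
from h import *
d=np.load('v8.npz');t=d['t'];R=Ro.from_euler('xyz',d['e'])
s=robot.snapshot('wrist');T=robot.snapshot('top');S=robot.snapshot('scene')
w1=wray(s,R,t,321.4,179.2);w2=wray(s,R,t,322,182.2)
print('skirt z.03',atz(w1,.033),'knob',atz(w2,.068))
a=pray(T,245.6,227.5);b=pray(T,244.6,226.8);print('top skirt',atz(a,.033),'knob',atz(b,.068))
c=pray(S,409.4,261.5);print('scene knob',atz(c,.068))
print(tri([w2,b,c]),tri([w2,c]))
plan([.4715,.2775,.15],0)
E
```

```text
skirt z.03 [0.4742267  0.27456681 0.033     ] knob [0.47502686 0.2773983  0.068     ]
top skirt [0.47050499 0.27003234 0.033     ] knob [0.46781863 0.26704767 0.068     ]
scene knob [0.47450541 0.27408365 0.068     ]
(array([0.4713293 , 0.27144695, 0.05864167]), [np.float64(0.005473396302324038), np.float64(0.0035462389425244254), np.float64(0.0024810196678701295)]) (array([0.47563849, 0.27673122, 0.07072771]), [np.float64(0.0013255346347540403), np.float64(0.001325534634753983)])
shift [ -3.  102.4   2.5] turn [-0.  -0.4  0. ] yaw now -0.4
```

```bash
python3 -m creep '[[0,60,0.5,0,0,0,0],[0,110,1,0,0,0,0],[0,120,1,0,0,0,0],[0,120,1,0,0,0,0],[0,120,1,0,0,0,0]]';python3 - <<'E'
from h import *
t,R,o=pose();print(o['tool_pos'],o['ee_rot'])
np.savez('v9.npz',t=t,e=o['ee_rot'])
s=shot('wrist','w9.png')
a=s['color']
u,v=map(int,wproj(s,R,t,[.4745,.2755,.05]));print(u,v)
x=a[v-60:v+60,u-80:u+80];x=np.clip(x.astype(float)**.6*10,0,255).astype(np.uint8)
cv2.imwrite('pics/w9c.png',cv2.resize(x,None,fx=5,fy=5,interpolation=2))
E
```

```text
time: 12.55
tool_pos: [0.4758, 0.2774, 0.1351]
ee_rot: [-1.569, -0.005, -0.006]
wrist_force: [0.4, 1.0, 0.6]
width: 0.0938
[0.47579364 0.27736754 0.13508589] [-1.56858781 -0.00494695 -0.0056988 ]
319 209
```

View pics/w9c.png

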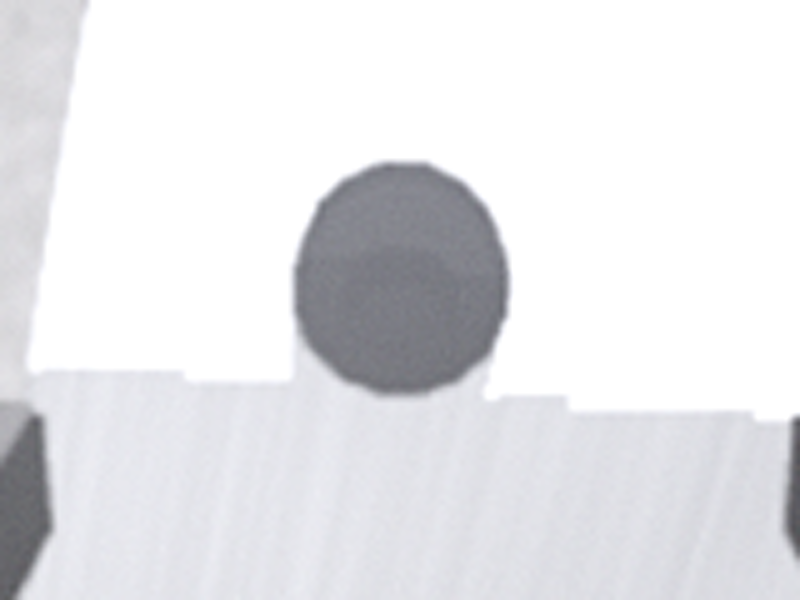

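```bash
python3 - <<'E'
from h import *
a=cv2.imread('pics/w9.png')
x=cv2.medianBlur(a,3)[175:235,285:355].astype(float).mean(2)
print(np.percentile(x,[1,10,20,30]))
lo=np.percentile(x,1);x=np.clip((x-lo+3)*12,0,255).astype(np.uint8)
cv2.imwrite('pics/w9d.png',cv2.resize(x,None,fx=9,fy=9,interpolation=2))
E
```

```text
[64.         68.33333333 71.66666667 78.33333333]
```

View pics/w9d.png

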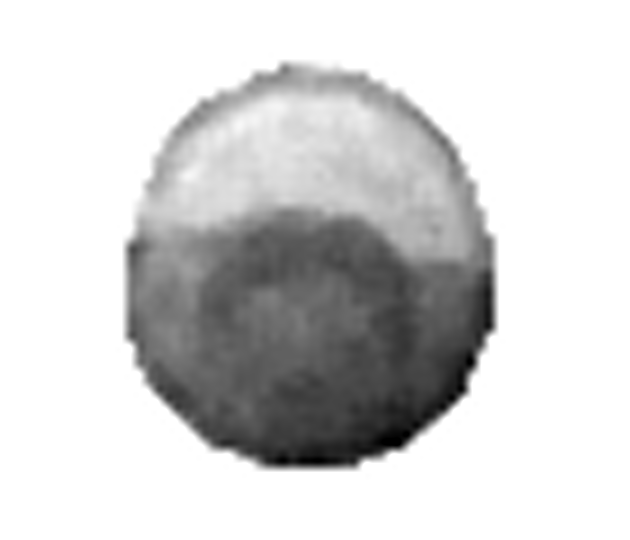

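```bash
python3 - <<'E'
from h import *
d=np.load('v9.npz');t=d['t'];R=Ro.from_euler('xyz',d['e'])
s=robot.snapshot('wrist')
W=lambda u,v,z:atz(wray(s,R,t,285+u/9,175+v/9),z)
print(W(311,85,.038),W(311,465,.038),W(130,275,.038),W(492,275,.038),W(308,330,.068))
for P in ([.4745,.275],[.4745,.278]):
  for a in (np.pi/2,-np.pi/2,0,np.pi):
    for z,r in ((.038,.021),(.068,.01),(.012,.021)):
      u,v=wproj(s,R,t,[P[0]+r*np.cos(a),P[1]+r*np.sin(a),z]);print(P[1],round(a,1),z,round((u-285)*9),round((v-175)*9))
print(pose()[2]['tool_pos'])
plan([.4745,.2755,.042],0)
E
```

```text
[0.47448162 0.29555409 0.038     ] [0.47419182 0.25501734 0.038     ] [0.45571795 0.27577369 0.038     ] [0.49295993 0.27554277 0.038     ] [0.47418829 0.27858363 0.068     ]
0.275 1.6 0.038 311 81
0.275 1.6 0.068 311 263
0.275 1.6 0.012 312 35
0.275 -1.6 0.038 314 474
0.275 -1.6 0.068 312 469
0.275 -1.6 0.012 315 399
0.275 0 0.038 517 280
0.275 0 0.068 420 366
0.275 0 0.012 501 219
0.275 3.1 0.038 109 282
0.275 3.1 0.068 204 368
0.275 3.1 0.012 126 221
0.278 1.6 0.038 311 51
0.278 1.6 0.068 311 231
0.278 1.6 0.012 312 8
0.278 -1.6 0.038 314 447
0.278 -1.6 0.068 312 439
0.278 -1.6 0.012 314 373
0.278 0 0.038 517 252
0.278 0 0.068 420 335
0.278 0 0.012 501 192
0.278 3.1 0.038 108 254
0.278 3.1 0.068 203 337
0.278 3.1 0.012 125 195
[0.47552876 0.2773197  0.13473706]
shift [-1.4 92.7 -2. ] turn [-0.1 -0.3  0.3] yaw now -0.3
```

```bash
python3 -m creep '[[-1.4,40,-2,0,0,0,0],[-1.4,75,-2,0,0,0,0],[-1.4,91,-2,0,0,0,0],[-1.4,91,-2,0,0,0,0],[-1.4,91,-2,0,0,0,0]]';python3 - <<'E'
from h import *
s=shot('wrist','w10.png')
print(robot.get_obs()['wrist_force'])
plan([.4743,.2756,.042],0)
E
```

```text
time: 13.28
tool_pos: [0.474, 0.2753, 0.0429]
ee_rot: [-1.569, -0.003, -0.006]
wrist_force: [0.4, 0.7, 0.6]
width: 0.0939
[ 0.24474139 -0.72643059  0.10093266]
shift [0.2 1.  0.3] turn [-0.1 -0.3  0.2] yaw now -0.3
```

View pics/w10.png

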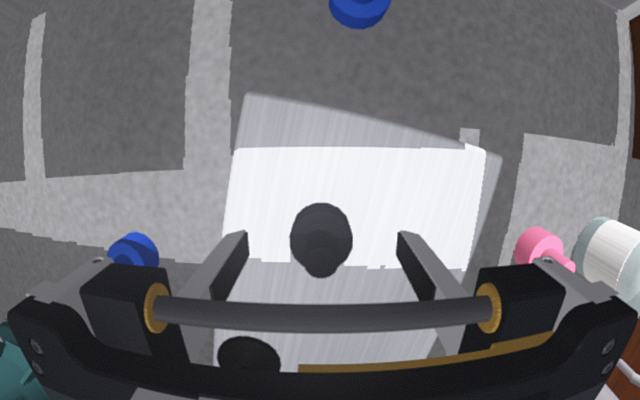

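```bash
python3 -m creep '[[0,0,0,0,0,0,255],[0,0,0,0,0,0,255],[0,0,0,0,0,0,255],[0,0,0,0,0,0,255],[0,0,0,0,0,0,255]]';python3 -m creep '[[0,0,0,0,0,0,255],[0,0,0,0,0,0,255],[0,0,0,0,0,0,255],[0,0,0,0,0,0,255]]'; python3 - <<'E'
from h import *
s=shot('wrist','w11.png')
print(robot.get_obs()['wrist_force'])
plan([.4743,.2756,.042],0)
E
```

```text
time: 13.95
tool_pos: [0.4726, 0.2746, 0.0409]
ee_rot: [-1.571, 0.0, -0.006]
wrist_force: [-1.0, -0.4, 0.2]
width: 0.0476
time: 14.45
tool_pos: [0.4726, 0.2746, 0.0408]
ee_rot: [-1.571, 0.0, -0.006]
wrist_force: [-0.1, -0.6, -0.4]
width: 0.0197
[-0.66549743  0.76786639 -0.61098541]
shift [ 1.7 -1.1  1. ] turn [ 0.  -0.3 -0. ] yaw now -0.3
```

View pics/w11.png

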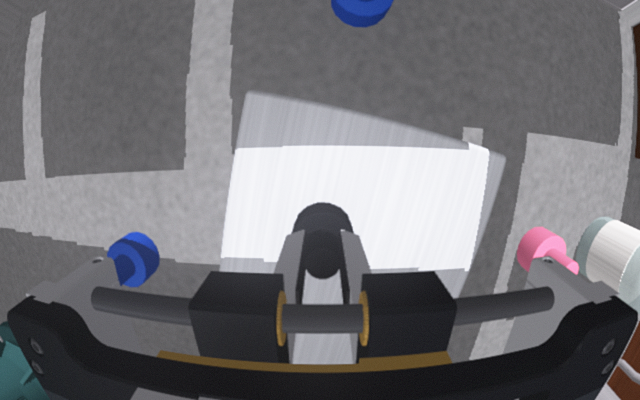

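```bash
python3 -m creep '[[0,-40,0,0,0,0,255],[0,-95,0,0,0,0,255],[0,-150,0,0,0,0,255],[5,-205,-20,0,0,0,255],[10,-255,-60,0,0,0,255]]'
python3 -m creep '[[10,0,-55,0,0,0,255],[20,0,-110,0,0,0,255],[30,0,-165,0,0,0,255],[40,0,-220,0,0,0,255],[50,0,-275,0,0,0,255]]'
python3 - <<'E'
from h import *
print(robot.get_obs()['wrist_force'])
plan([.569,-.311,.29],0)
E
```

```text
time: 15.12
tool_pos: [0.4821, 0.2159, 0.2966]
ee_rot: [-1.57, -0.001, -0.003]
wrist_force: [1.5, -1.5, -0.3]
width: 0.0198
time: 15.75
tool_pos: [0.5306, -0.0613, 0.2946]
ee_rot: [-1.571, -0.0, -0.006]
wrist_force: [0.3, 0.3, -0.7]
width: 0.0194
[ 0.27803692  0.2728066  -0.73339388]
shift [  39.8    4.5 -249.5] turn [-0.  -0.3  0. ] yaw now -0.3
```

```bash
python3 -m creep '[[10,0,-55,0,0,0,255],[25,0,-110,0,0,0,255],[38,0,-160,0,0,0,255],[38,0,-160,0,0,0,255],[38,0,-160,0,0,0,255]]'
python3 -m creep '[[0,0,0,0,0,0,255],[0,0,0,0,0,0,255]]'
python3 - <<'E'
from h import *
t,R,o=pose();print(o['tool_pos'],o['ee_rot'])
np.savez('v12.npz',t=t,e=o['ee_rot'])
s=shot('wrist','w12.png')
for n in ['stud_base','cap_grip']:print([(np.round(d['point'],4).tolist(),round(d['p'],2)) for d in robot.landmark_of(n,'wrist')[:4]])
print(wproj(s,R,t,[.569,-.311,.158]))
E
```

```text
time: 16.38
tool_pos: [0.5676, -0.2193, 0.2943]
ee_rot: [-1.57, 0.001, -0.006]
wrist_force: [0.4, 0.5, -0.8]
width: 0.0196
time: 16.62
tool_pos: [0.5678, -0.2185, 0.2954]
ee_rot: [-1.571, -0.001, -0.004]
wrist_force: [0.3, -0.0, -1.2]
width: 0.0192
[ 0.56778082 -0.21846462  0.29538179] [-1.57124472e+00 -1.01682496e-03 -3.73608912e-03]
[([0.5688, -0.3139, 0.1528], 0.6), ([0.5355, -0.1947, 0.1876], 0.34), ([0.7621, -0.2284, -0.0019], 0.24)]
[([0.5636, -0.2184, 0.3133], 0.79)]
(np.float64(322.9267465028814), np.float64(272.44113842631697))
```

View pics/w12.png

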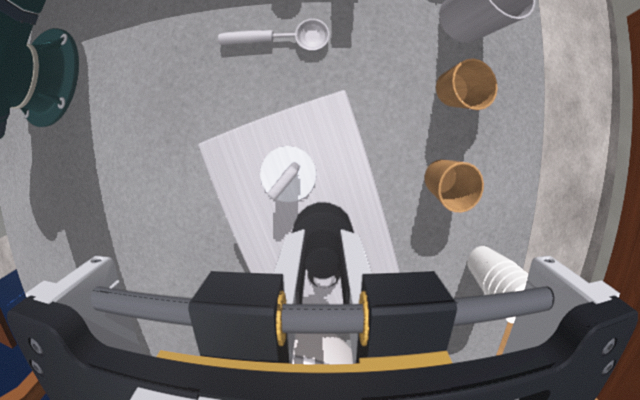

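```bash
python3 -c "
from h import *
plan([.5685,-.3125,.225],0)"
```

```text
shift [  1.1  70.1 -93.5] turn [ 0.  -0.3  0. ] yaw now -0.3
```

```bash
python3 -m creep '[[0,0,-45,0,0,0,255],[1,0,-93.5,0,0,0,255],[1,35,-93.5,0,0,0,255],[1,70,-93.5,0,0,0,255],[1,70,-93.5,0,0,0,255]]'
python3 -m creep '[[0,0,0,0,0,0,255],[0,0,0,0,0,0,255]]'
python3 - <<'E'
from h import *
plan([.5685,-.3125,.225],0)
s=shot('scene','s13.png');T=shot('top','t13.png')
for c in ('scene','top'):print([(np.round(d['point'],4).tolist(),round(d['p'],2)) for d in robot.landmark_of('cap_grip',c)[:4]])
a=cv2.resize(s['color'][70:190,220:340],None,fx=4,fy=4,interpolation=2)
b=cv2.resize(T['color'][150:270,420:500],None,fx=4,fy=4,interpolation=2)
cv2.imwrite('pics/c13.png',np.hstack([a,b]))
w=shot('wrist','w13.png')
E
```

```text
time: 17.4
tool_pos: [0.5666, -0.3122, 0.2204]
ee_rot: [-1.566, 0.007, -0.006]
wrist_force: [-0.5, -0.3, -0.4]
width: 0.0193
time: 17.65
tool_pos: [0.5692, -0.3136, 0.2275]
ee_rot: [-1.573, -0.004, -0.005]
wrist_force: [-0.6, 1.2, -0.8]
width: 0.0193
shift [-0.7  2.5  1.1] turn [ 0.2 -0.3  0.2] yaw now -0.3
[([0.5011, 0.4408, 0.049], 0.95), ([0.31, 0.249, 0.0445], 0.84), ([0.6704, 0.2428, 0.0475], 0.72), ([0.5705, -0.3086, 0.2447], 0.54)]
[([0.3114, 0.2417, 0.0486], 0.76), ([0.4987, 0.439, 0.0486], 0.61), ([0.6684, 0.2489, 0.0485], 0.59), ([0.4061, 0.1484, 0.0123], 0.59)]
```

View pics/c13.png

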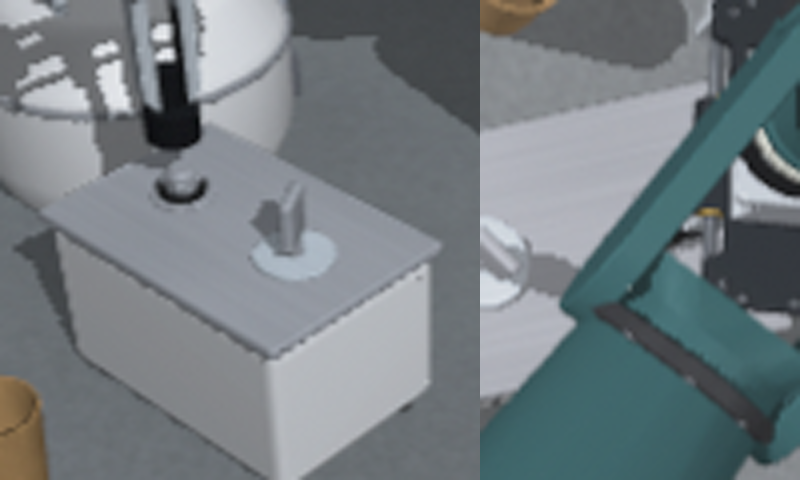

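View pics/w13.png

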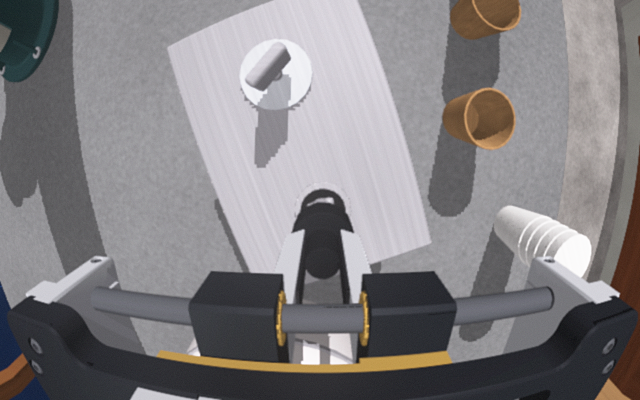

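```bash
python3 - <<'E'
from h import *
S=robot.snapshot('scene')
g=atz(pray(S,220+183/4,70+189/4),.158);print('gasket',g)
tz=.2265-.0288
c=atz(pray(S,220+173/4,70+133/4),tz);print('rim',c)
M=np.linalg.inv(S['world_from_camera'])
def pj(P):
    q=M[:3,:3]@np.array(P)+M[:3,3];return ((S['fx']*q[0]/q[2]+S['cx']-220)*4,(S['fy']*q[1]/q[2]+S['cy']-70)*4)
print(pj([.5685,-.3115,.158]),pj([.5692,-.3126,tz]),pj([.569,-.3115,tz]))
o=robot.get_obs();print(o['tool_pos'])
a=cv2.imread('pics/s13.png')[95:135,245:285]
cv2.imwrite('pics/c14.png',cv2.resize(np.clip(a.astype(float)**.7*4,0,255).astype(np.uint8),None,fx=14,fy=14,interpolation=cv2.INTER_CUBIC))
E
```

```text
gasket [ 0.57147242 -0.3043625   0.158     ]
rim [ 0.56927495 -0.31701499  0.1977    ]
(np.float64(182.9212514496278), np.float64(183.32409735246557)) (np.float64(175.45720664509895), np.float64(135.74379506265018)) (np.float64(176.30223661208947), np.float64(136.3645033880664))
[ 0.56840504 -0.31336756  0.22524211]
```

View pics/c14.png

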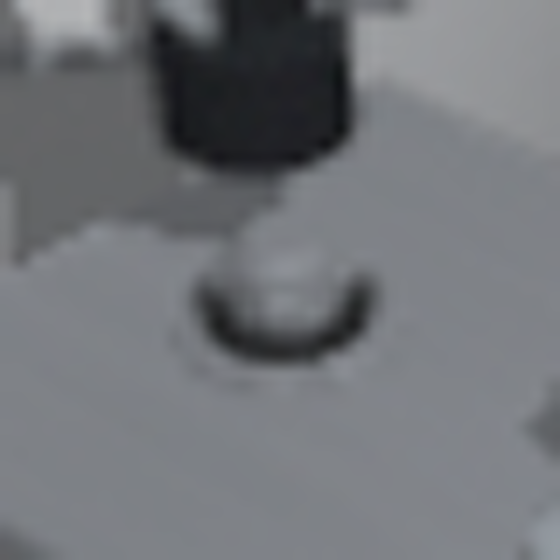

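```bash
python3 -m creep '[[-0.5,12,1,0,0,0,255],[-0.5,25,1,0,0,0,255],[-0.5,25,1,0,0,0,255],[-0.5,25,1,0,0,0,255]]'
python3 - <<'E'
from h import *
plan([.568,-.312,.20],0);print(robot.get_obs()['wrist_force'])
s=shot('scene','s15.png')
a=s['color'][95:135,245:285]
cv2.imwrite('pics/c15.png',cv2.resize(np.clip(a.astype(float)**.7*4,0,255).astype(np.uint8),None,fx=14,fy=14,interpolation=cv2.INTER_CUBIC))
E
```

```text
time: 18.45
tool_pos: [0.5675, -0.3121, 0.1991]
ee_rot: [-1.57, 0.001, -0.006]
wrist_force: [0.6, 0.5, -0.8]
width: 0.0195
shift [ 0.5 -0.9  0.1] turn [-0.  -0.3 -0.1] yaw now -0.3
[ 0.63543632  0.52113709 -0.83977599]
```

View pics/c15.png

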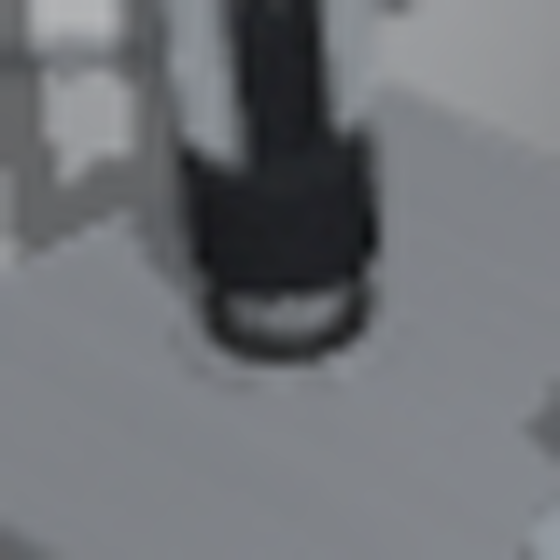

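```bash
python3 -m creep '[[0,3,0,0,0,0,255],[0,6,0,0,0,0,255],[0,6,0,0,0,0,255]]'
python3 -m creep '[[0,2,0,0,0,0,255],[0,4,0,0,0,0,255],[0,4,0,0,0,0,255]]'
```

```text
time: 18.88
tool_pos: [0.5684, -0.3124, 0.1951]
ee_rot: [-1.572, -0.003, -0.005]
wrist_force: [1.3, 0.5, 3.6]
width: 0.0196
time: 19.25
tool_pos: [0.5683, -0.3123, 0.1906]
ee_rot: [-1.572, -0.002, -0.005]
wrist_force: [1.8, 1.2, 2.5]
width: 0.0194
```

```bash
for i in 1; do python3 -m creep '[[0,1.5,0,0,0,0,255],[0,3,0,0,0,0,255],[0,3,0,0,0,0,255]]'; python3 -m creep '[[0,1.5,0,0,0,0,255],[0,3,0,0,0,0,255],[0,3,0,0,0,0,255]]'; done
```

```text
time: 19.62
tool_pos: [0.5678, -0.3121, 0.1856]
ee_rot: [-1.57, 0.001, -0.005]
wrist_force: [3.7, 0.1, -1.9]
width: 0.0196
time: 20.0
tool_pos: [0.5678, -0.3122, 0.1843]
ee_rot: [-1.571, -0.001, -0.005]
wrist_force: [1.5, 1.5, 3.1]
width: 0.019
```

```bash
python3 -m creep '[[0,1,0,0,0,0,255],[0,2,0,0,0,0,255],[0,2,0,0,0,0,255]]'; python3 -m creep '[[0,1,0,0,0,0,255],[0,2,0,0,0,0,255],[0,2,0,0,0,0,255]]'; python3 -c "
from h import *
print(robot.get_obs()['wrist_force'])"
```

```text
time: 20.38
tool_pos: [0.5679, -0.3122, 0.1825]
ee_rot: [-1.571, -0.001, -0.005]
wrist_force: [1.0, 1.6, 5.4]
width: 0.0193
time: 20.75
tool_pos: [0.5679, -0.3122, 0.1818]
ee_rot: [-1.572, -0.002, -0.005]
wrist_force: [0.1, 2.3, 8.6]
width: 0.0194
[0.11781555 2.32013829 8.57953626]
```

```bash
python3 -m creep '[[0,1,0,0,0,0,255],[0,2,0,0,0,0,255],[0,2,0,0,0,0,255],[0,2,0,0,0,0,255]]'; python3 - <<'E'
from h import *
t,R,o=pose();print(t,o['wrist_force'])
s=shot('scene','s16.png');w=shot('wrist','w16.png')
a=s['color'][75:135,235:295]
cv2.imwrite('pics/c16.png',np.hstack([cv2.resize(np.clip(a.astype(float)**.7*4,0,255).astype(np.uint8),(400,400),interpolation=cv2.INTER_CUBIC),cv2.resize(w['color'][150:290,250:390],(400,400),interpolation=2)]))
E
```

```text
time: 21.25
tool_pos: [0.568, -0.3122, 0.1818]
ee_rot: [-1.573, -0.003, -0.005]
wrist_force: [-0.9, 4.1, 14.1]
width: 0.0193
[ 0.5679618  -0.31220973  0.18180809] [-0.92883176  4.05545082 14.08311704]
```

View pics/c16.png

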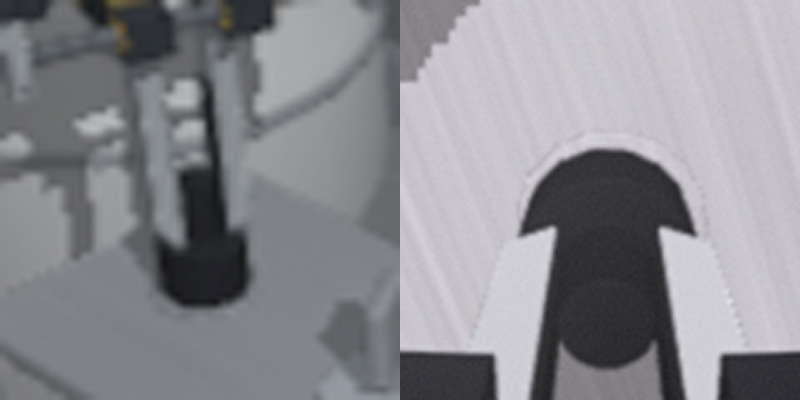

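```bash
python3 -m creep '[[0,0,0,0,0,0,255],[0,0,0,0,0,0,255],[0,0,0,0,0,0,255],[0,0,0,0,0,0,255]]'
```

```text
time: 21.85
tool_pos: [0.5679, -0.3122, 0.1818]
ee_rot: [-1.573, -0.003, -0.005]
wrist_force: [-0.2, 3.5, 13.7]
width: 0.0193
```

View pics/w16.png

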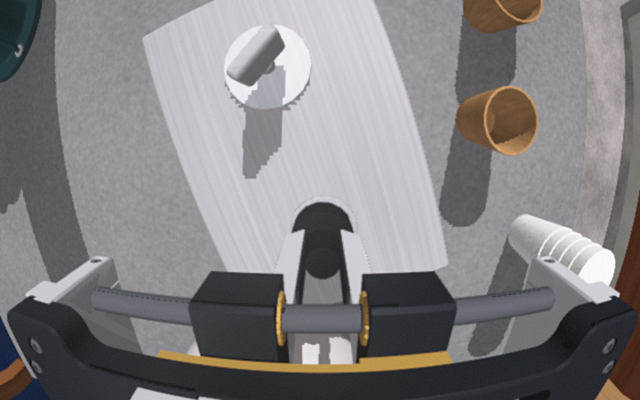

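```bash
python3 -c "
from h import *
robot.close_job();o=robot.get_obs();print(o['time'],o['tool_pos'],o['wrist_force'],o['width'])"
```

```text
the job is handed in; nothing more can be done
the job is handed in; nothing more can be done
```

The timer key is wound to its stop, and the black knobbed cap is clicked onto the vent stud and was held fully pressed at hand-in. I handed the job in at about 22 s of the 64 s allowed. The hand-in reports no verdict.

- **Key:** one grasp was enough, because the wrist had room for the whole turn. The blade turned about 135° (2.35 rad). Then the wrist torque rose to about 0.9 N m and the blade began to slip in the jaws, so it was at the stop. Its angle after release works out to about 2.6 rad, taking the blade to lie along the warmer's x axis at 0. It looked unmoved in the last picture.
- **Cap:** I took the black cap from the tray and left the two blue ones and the pink one alone.
- **Press:** the force dropped as the cap passed the nubs, then rose again on the gasket. The tool stopped at z = 0.1818 m, the height I had worked out for fully home. The last reading was a steady 13.7 N push with the knob still gripped (opening 19.3 mm) and the tool tilted under 0.005 rad.
- **Disagreements:**
  - My cap position from the top camera was 7–10 mm off the wrist and scene views, so I used the latter two.
  - One of my two-view height checks on the key was about 18 mm low at one end of the blade, while the other end fitted the given height.
  - A side force of about 3.5 N stayed on the cap.
- **Not checked:** the gasket reading and the click itself cannot be read directly, so I inferred both from height and force. I did not re-measure the bystanders; the arm's path stayed clear of them.

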